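# Check the hand brake of the lift trolley

## Robot

A 6-joint arm with a two-finger parallel gripper is mounted at the origin on the work surface. World frame = base frame: x ahead of the robot, y to its left, z up, the work surface at z = 0. Lengths are in m, angles in degrees, forces in N, time in s.
With the tool pointing down it reaches from about 0.4 to 0.825 m from the base axis. Payload 7 kg.
Tool frame: the origin (TCP) lies midway between the tips of the shut fingers; the grasp point (between the pads) lies r.grip_depth behind it (r.grip_depth is the distance from the TCP to the grasp point, in m); z points along the fingers, y is the direction in which the jaws open and shut (so a half turn about z gives the same grasp; the last joint's range is limited). The gripper opens to 88 mm and grips with 3 to 60 N. Pads are 19 mm wide; open, the fingers measure 130 mm over their backs; the gripper's body (78 mm by 193 mm) begins 47 mm behind the grasp point.
Start: joints at [80.22, 20.546, 0.682, 0, -70.136, -16.507], TCP at [0.299, 0.605, 0.206] pointing down, gripper open.
Joint ranges: [-176.03, 176.03], [-82.01, 121.73], [-58.28, 71.71], [-173.87, 95.51], [-174.79, -0.11], [-173.66, 173.66]. Speed limits (degrees/s): [136.94, 136.94, 172.46, 180, 180, 180].

## Interface

Orientations are given as [roll, pitch, yaw] about the fixed x, y, z axes, in that order (R = Rz(yaw) Ry(pitch) Rx(roll)).
In Python, from plant import r, imaging, close_job gives the robot as it stands.
- The arm moves only by the tool step_arm, never from a script. Its argument "commands" is a list of rows, each a list of 2 entries, a list of its own where there are three numbers: the shift along the tool's x, y, z in mm, then the turn about the tool's z in degrees. In form: [[[x, y, z], twist], ...]. A call has 1 to 20 rows; each row shifts and turns the commanded pose from where the row before left it, along the tool's axes as they then stand; what a row does not reach is not made up. A row lasts 1/8 s, in which the tool goes at most 62.5 mm and 10.7 degrees, less where a joint would pass 70% of its speed; a pose out of reach is approached as far as the arm can. A call with a gripper value outside its range is refused whole. "gripper" is the closure, from 0 (fully open) to 1 (shut), set as the call begins (left out, the last holds). The fingers move at their own pace and stop on an object; "grip_force" is the grip in N (left out, the last holds). Time passes only in rows, so rows that do not move let the fingers close. It gives the time, the measured TCP pose, the force and the opening at its end, in the units of the state.
- r.get_state(): the state, without advancing time (a new reading comes with each control period).
- imaging.capture(name): name is "scene" or "top" or "wrist"; returns a dict with "img" (384x512x3 uint8, red, green, blue), "z_map" (384x512 float32, m along the optical axis (not along the pixel's ray), 0 where there is no reading), "vfov" (degrees; the focal length in pixels is half the picture's height over the tangent of half this angle, whatever the lens; pixels are square), "cx", "cy" (the principal point, pixels), "extrinsics" (4x4, takes a point from camera to world coordinates); the wrist camera has in their place "T_tool_cam" (4x4, takes a point from camera to tool coordinates, whose origin is the TCP and whose axes are the flange's). Camera axes: x right, y down, z forward; pixel columns grow to the right and rows downward; lengths in m; the calibration is good to about 2 mm. A picture is of the moment at which its call begins: read the wrist's pose just before it.
- close_job(): hands the job in, once; it reports no verdict.
The state is a dict: "time_s": time; "joints": joint angles; "qd": joint speeds; "joint_torque": joint torques, N m; "tcp_pos": TCP position; "eef_rot": TCP orientation; "contact_force": force on the tool from outside, world axes, zero at the start; "moment": the same for the moment, N m; "gripper_width": finger opening in m.
Only numpy, scipy, OpenCV 4.12 (cv2) and the standard library are available. Lean on these libraries where they do the work, as an engineer would, in place of code of your own. Each camera call takes 0.05 s, during which the arm holds its last target.

## Task

Check the hand brake of the lift trolley parked at the optical table: put the backs of your fingers (the outside, not the pads) against the outer side of the long brake lever, the side away from the push bar, press it in towards the bar until the brake bites and keep it pressed there firmly for a good second to see that it stops short of the bar, then let it spring all the way back out and come clear. Do not pinch or hook the lever between the fingers, do not force it once it has stopped, do not knock the push bar, and leave the short lowering lever and the things on the table alone.

Things in the scene. Friction and masses are not known exactly. Their poses are not given: they have to be found in the camera images.
- brake_press (a point): Where to press the brake lever, the longer aluminium lever, on the +y half of the push bar, level beside the grip on the bar's side away from the robot. Centre of its straight blade: 9 mm thick (x), 16 mm high (z), 200 mm above the table. Axes turn with the lever: x out of the blade away from the bar (press towards -x), y to the free end, z up. Clear for 100 mm outside and above.
- brake_tip (a point): Free end of the brake lever's blade, rounded, 15 mm across, 35 mm beyond the press point along the blade; mid-thickness, mid-height. The blade is straight from here back past the press point for 94 mm, then bends in to the pivot.
- brake_pivot (a point): The brake lever's vertical pivot axis, at blade height, on a clamp on the push bar, 47 mm from the bar's axis: 95 mm back along the blade from the press point and 30 mm nearer the bar.
- brake_lever (a joint): Angle of the brake lever, rad: 0 fully out, at rest; grows as it is pressed in. Its spring resists at the press point with about 4 N at first, 8 N where the brake bites, at 0.26 (25 mm of travel there). There it stops with little give (1 to 3 mm more at 20 to 40 N), over 25 mm short of the grip; a firm hold at the bite is 15 to 40 N. Released, it springs back to 0.
- bar_middle (a point): Middle of the trolley's push bar, on its axis, 200 mm above the table: a level steel tube, 25 mm diameter, 540 mm wide, with 32 mm thick rubber grips 120 mm long centred 165 mm to either side. y along the bar to the brake half, x away from the robot. Uprights fall away to the far side from its two ends. The press point rests 77 mm from its axis. Fixed.
- lowering_press (a point): Outer part of the short lowering lever's blade (68 mm long, 12 mm high, 7 mm thick) on the -y half of the push bar, likewise on its far side. Not to be touched: it would lower the platform.
- lowering_lever (a joint): Angle of the lowering lever, rad: 0 at rest. Must stay there.
- mirror_mount: Bystander, loose: mirror in a square 38 mm metal mount on a short black pedestal post, 113 mm tall, foot 43 mm across; origin at the centre of its underside on the table.
- solvent_bottle: Bystander, loose: clear plastic bottle with a white cap, 58 mm diameter, 125 mm tall; origin at the centre of its underside on the table.
- hex_driver: Bystander, loose: driver with black handle, 170 mm long, lying on the table; origin under its middle.
- lens_case: Bystander, loose: round grey lens case, 48 mm diameter, 22 mm tall; origin at the centre of its underside on the table.

How it is judged:
By the outcome, as a careful person would: the job done as asked, in the order asked, and still so for the second after the job is handed in, with the robot touching nothing.
It also fails if it takes over 40 s, if anything falls off the work surface, if the arm or the gripper's body presses on something with over 40 N, if the wrist force passes 120 N, or if a joint passes its speed limit or range.

## Working session

There is one attempt and no reset: what is moved stays moved. The work goes in short steps, Python scripts to look and compute and a tool call to move; the robot and the scene stay as the last step left them, time stands still between calls to the robot, and variables do not carry over. Pictures are saved under pics/ and viewed, and the job is handed in when it is done.

Besides the shell and the picture viewer there is one more tool, called as name(argument=value, ...), one argument or row to a line, values as JSON. step_arm: Moves the arm, as the interface text tells. Its arguments: {"type":"object","properties":{"commands":{"type":"array","items":{"type":"array"}},"gripper":{"type":"number"},"grip_force":{"type":"number"}},"required":["commands"]}

```bash
mkdir -p pics; ls
cat > h.py <<'E'
import numpy as np,cv2
from plant import r,imaging,close_job
def cap(n,f):
    s=r.get_state(); c=imaging.capture(n); cv2.imwrite(f'pics/{f}.png',c['img'][:,:,::-1]); np.savez(f'pics/{f}.npz',**{k:v for k,v in c.items()},pos=s['tcp_pos'],rot=s['eef_rot']); return c
def pts(c):
    z=c['z_map'];h,w=z.shape;f=h/2/np.tan(np.radians(c['vfov'])/2)
    u,v=np.meshgrid(np.arange(w),np.arange(h))
    P=np.stack([(u-c['cx'])/f*z,(v-c['cy'])/f*z,z],-1)
    E=c['extrinsics'];return P@E[:3,:3].T+E[:3,3]
E
python3 - <<'E'
from h import *
print(r.get_state(),r.grip_depth)
a=cap('scene','s0');b=cap('top','t0')
E
```

```text
pics
{'time_s': 0.0, 'joints': array([ 8.02194251e+01,  2.05909184e+01,  6.32712294e-01, -2.08809402e-02,
       -7.01358676e+01, -1.65082338e+01]), 'qd': array([-0.04281088,  0.02949421,  0.02212591, -0.06714264, -0.01111686,
        0.02152271]), 'joint_torque': array([ 1.68687733e-03, -5.82721066e+01,  2.93046981e+01,  6.99675232e+00,
        7.06955689e-03, -1.59748488e-04]), 'tcp_pos': array([0.29872893, 0.60469995, 0.2052181 ]), 'eef_rot': array([ 1.79904226e+02, -7.91384263e-03, -2.62959133e+01]), 'contact_force': array([-0.3211806 , -0.37860125,  0.55773826]), 'moment': array([-0.0065695 ,  0.00231893,  0.02968641]), 'gripper_width': 0.08760086357105264} 0.0188
```

View pics/s0.png

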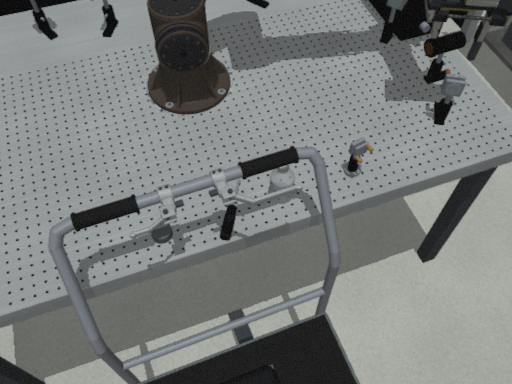

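View pics/t0.png

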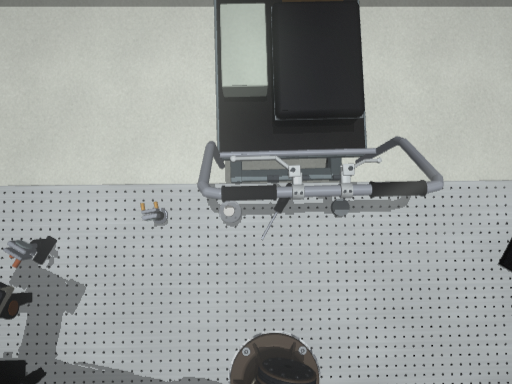

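Run:
```python
from h import *
c=np.load('pics/t0.npz');P=pts(c)
for u,v in [(233,158),(240,158),(250,158),(260,158),(270,158),(280,160),(290,168),(293,170),(296,175),(250,193),(230,193),(275,192),(300,190),(325,189),(345,188),(400,187),(205,192),(440,185),(210,150),(400,142),(350,168),(365,163),(378,160),(230,211),(150,214),(270,150)]:
    print(u,v,P[v,u].round(4), P[v-1:v+2,u,2].round(3))
print(c['extrinsics'])
im=cv2.imread('pics/t0.png')[125:225,190:450]
cv2.imwrite('pics/t0c.png',cv2.resize(im,None,fx=3,fy=3,interpolation=cv2.INTER_CUBIC))
c=np.load('pics/s0.npz')
im=cv2.imread('pics/s0.png')[130:260,40:340]
cv2.imwrite('pics/s0c.png',cv2.resize(im,None,fx=2.6,fy=2.6,interpolation=cv2.INTER_CUBIC))
```

```text
233 158 [0.5527 0.0938 0.208 ] [1.018 0.208 0.208]
240 158 [0.5524 0.0784 0.2093] [0.208 0.209 0.21 ]
250 158 [0.5523 0.0564 0.2085] [0.208 0.208 0.204]
260 158 [0.552  0.0344 0.2091] [0.208 0.209 0.208]
270 158 [0.5524 0.0122 0.2058] [0.207 0.206 0.206]
280 160 [ 0.5477 -0.0098  0.2064] [0.205 0.206 0.205]
290 168 [ 0.529  -0.0311  0.2111] [0.212 0.211 0.209]
293 170 [ 0.5242 -0.0373  0.2132] [0.215 0.213 0.217]
296 175 [ 0.5129 -0.0435  0.215 ] [0.212 0.215 0.213]
250 193 [0.4748 0.0572 0.2124] [0.214 0.212 0.214]
230 193 [0.4752 0.1006 0.2129] [0.213 0.213 0.216]
275 192 [0.4761 0.003  0.2159] [0.22  0.216 0.219]
300 190 [ 0.4798 -0.0513  0.2169] [0.216 0.217 0.217]
325 189 [ 0.4817 -0.1063  0.2143] [0.213 0.214 0.213]
345 188 [ 0.4833 -0.1497  0.2161] [0.216 0.216 0.216]
400 187 [ 0.4842 -0.2704  0.2165] [0.215 0.217 0.219]
205 192 [0.4786 0.1557 0.2046] [0.208 0.205 0.205]
440 185 [ 0.4882 -0.3619  0.2107] [0.209 0.211 0.209]
210 150 [0.6038 0.162  0.0403] [0.036 0.04  0.042]
400 142 [ 0.6279 -0.3603  0.0104] [0.01  0.01  0.011]
350 168 [ 0.527  -0.162   0.2162] [0.217 0.216 0.214]
365 163 [ 0.688  -0.4995 -0.7443] [ 0.201 -0.744 -0.747]
378 160 [ 0.5457 -0.2275  0.2072] [0.207 0.207 0.207]
230 211 [0.4389 0.1056 0.1216] [0.126 0.122 0.122]
150 214 [0.4342 0.3    0.11  ] [0.081 0.11  0.109]
270 150 [ 0.6753 -0.0189 -0.3344] [-0.334 -0.334 -0.192]
[[-0.01207112 -0.99680386  0.07897054  0.41245069]
 [-0.99970632  0.01037109 -0.02190219  0.05834162]
 [ 0.02101317 -0.07921173 -0.99663632  1.01782016]
 [ 0.          0.          0.          1.        ]]
```

View pics/t0c.png

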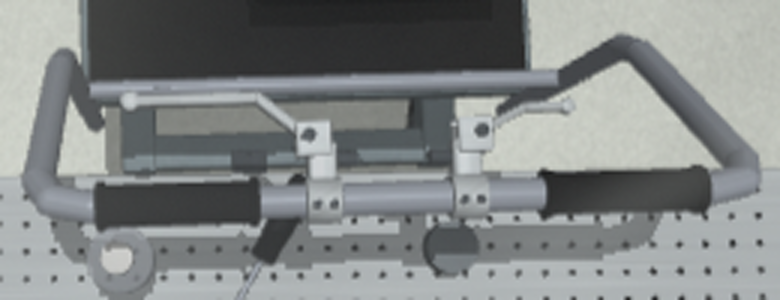

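View pics/s0c.png

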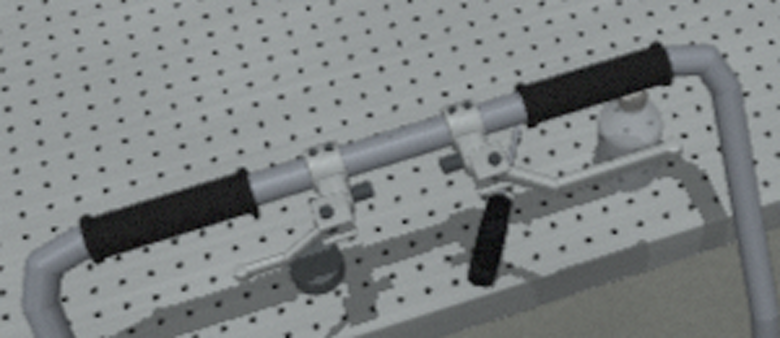

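Run:
```python
from h import *
for f in ['t0','s0']:
    P=pts(np.load(f'pics/{f}.npz')).reshape(-1,3)
    x,y,z=P.T
    m=(z>.185)&(z<.22)&(x>.535)&(x<.575)&(y>.0)&(y<.12); B=P[m]
    print(f,m.sum(),B.min(0).round(4),B.max(0).round(4))
    mm=B[:,1]<.085
    print('blade fit',np.polyfit(B[mm,1],B[mm,0],1), np.median(B[mm],0), [np.percentile(B[mm,0],q).round(4) for q in(2,98)], 'ztop',np.percentile(B[:,2],95))
    m=(z>.203)&(z<.23)&(x>.45)&(x<.51)&(y>-.34)&(y<.14)&((y>.0)|(y<-.17))
    B=P[m]; print('bar',m.sum(),np.polyfit(B[:,1],B[:,0],1),B[:,2].max(), B[:,1].min(),B[:,1].max())
    m=(z>.22)&(z<.3)&(x>.4)&(abs(y)<.3); print('higher',m.sum(), P[m].max(0) if m.sum() else '')
    m=(z>.03)&(x>.57)&(x<.68)&(y>.0)&(y<.13); print('beyond',m.sum(), P[m].max(0) if m.sum() else '')
```

```text
t0 226 [0.545  0.0008 0.1933] [0.5579 0.1006 0.2103]
blade fit [-0.00875018  0.55294586] [0.55241321 0.04091246 0.20588647] [np.float64(0.5484), np.float64(0.5575)] ztop 0.20887645113493922
bar 1845 [-0.01813282  0.4766398 ] 0.22024283644652398 -0.3398430758187771 0.13999721542434307
higher 7 [ 0.47828383 -0.05069081  0.22208254]
beyond 0 
s0 363 [0.5456 0.     0.1894] [0.5615 0.1018 0.2111]
blade fit [-0.01872513  0.55644928] [0.55646874 0.04105565 0.20452823] [np.float64(0.5495), np.float64(0.5591)] ztop 0.2083597960641156
bar 2066 [-0.01808876  0.48204557] 0.21926485101327886 -0.339944725386663 0.13998521636146866
higher 5 [ 0.47888257 -0.14742125  0.22150781]
beyond 0
```

step_arm(
  commands=[
    [[0, 0, -46], 0],
    [[0, 0, -46], 0],
    [[0, 0, -46], 0],
    [[0, 0, 0], 8.95],
    [[0, 0, 0], 8.95],
    [[0, 0, 0], 8.95],
    [[0, 0, 0], 8.95],
    [[0, 0, 0], 8.95],
    [[0, 0, 0], 8.95],
    [[0, 0, 0], 8.95],
    [[0, 0, 0], 0],
  ],
  gripper=1,
  grip_force=40,
)

```text
time_s: 1.48
tcp_pos: [0.2988, 0.605, 0.3437]
eef_rot: [180.0, -0.0, -88.9]
contact_force: [-0.0, -0.6, -0.1]
gripper_width: 0.0004
```

step_arm(
  commands=[
    [[39.3, -21.2, 0], 0],
    [[39.3, -21.2, 0], 0],
    [[39.3, -21.2, 0], 0],
    [[39.3, -21.2, 0], 0],
    [[39.3, -21.2, 0], 0],
    [[39.3, -21.2, 0], 0],
    [[39.3, -21.2, 0], 0],
    [[39.3, -21.2, 0], 0],
    [[39.3, -21.2, 0], 0],
    [[39.3, -21.2, 0], 0],
    [[39.3, -21.2, 0], 0],
    [[39.3, -21.2, 0], 0],
    [[39.3, -21.2, 0], 0],
    [[39.3, -21.2, 0], 0],
    [[0, 0, 0], 0],
    [[0, 0, 0], 0],
  ],
)

```text
time_s: 3.48
tcp_pos: [0.6058, 0.0605, 0.3439]
eef_rot: [180.0, 0.0, -88.8]
contact_force: [-0.3, 0.3, 0.1]
gripper_width: 0.0003
```

Run:
```python
from h import *
c=cap('wrist','w1');s=r.get_state();print(s['tcp_pos'],s['eef_rot'],s['contact_force'],s['joints'])
print(c['T_tool_cam'])
cap('scene','s1')
```

```text
[0.60562658 0.06095699 0.34406915] [ 1.79986507e+02  6.12792090e-03 -8.88269541e+01] [ 0.12446499  0.70265539 -0.05298447] [ 2.41071436e+01  1.11669588e+01  5.41496027e+00 -1.09564831e-02
 -8.42580404e+01 -2.29329999e+01]
[[-1.42186513e-04 -9.60488313e-01 -2.78320283e-01  7.58164154e-02]
 [ 9.99999640e-01 -3.69255625e-04  7.63434303e-04 -1.45499757e-03]
 [-8.36041056e-04 -2.78320075e-01  9.60488020e-01 -1.79259642e-01]
 [ 0.00000000e+00  0.00000000e+00  0.00000000e+00  1.00000000e+00]]
```

View pics/w1.png

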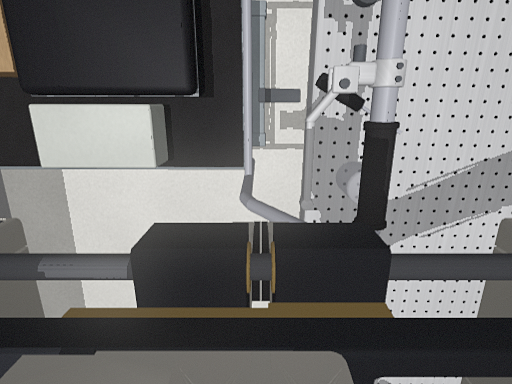

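View pics/s1.png

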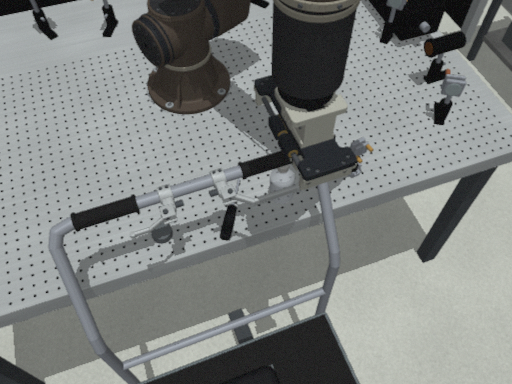

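Run:
```python
from h import *
from scipy.spatial.transform import Rotation as R
c=dict(np.load('pics/w1.npz'))
T=np.eye(4);T[:3,:3]=R.from_euler('xyz',c['rot'],degrees=True).as_matrix();T[:3,3]=c['pos']
c['extrinsics']=T@c['T_tool_cam'];P=pts(c)
Q=P.reshape(-1,3);x,y,z=Q.T
m=(z>.19)&(z<.22)&(x>.53)&(x<.58)&(y>-.02)&(y<.12);B=Q[m]
print(m.sum(),B.min(0),B.max(0))
for a in np.arange(-.02,.1,.01):
    k=(B[:,1]>a)&(B[:,1]<a+.01)&(B[:,2]>.203)
    if k.sum(): print(round(a,3),k.sum(),np.percentile(B[k,0],[3,50,97]).round(4),np.median(B[k,2]).round(4))
m=(z>.203)&(z<.23)&(x>.45)&(x<.51)&(y>0)&(y<.14);B=Q[m];print(np.polyfit(B[:,1],B[:,0],1),B[:,2].max())
# finger geometry in tool frame
t=(np.linalg.inv(T)@np.c_[Q,np.ones(len(Q))].T).T[:,:3].reshape(P.shape)
for v in (245,250,260,270):
    print(v,[(u,(t[v,u]*1000).round().tolist()) for u in range(236,290,4)])
```

```text
1140 [ 0.53432261 -0.01968087  0.19518005] [0.56118019 0.10025156 0.21056544]
-0.02 116 [0.5363 0.5439 0.5513] 0.2075
-0.01 112 [0.5445 0.5521 0.559 ] 0.2074
0.0 81 [0.5512 0.5559 0.5597] 0.2081
0.01 84 [0.5512 0.5556 0.5594] 0.2081
0.02 80 [0.551  0.5555 0.5594] 0.2078
0.03 82 [0.551  0.5552 0.559 ] 0.2082
0.04 77 [0.5508 0.5552 0.559 ] 0.2079
0.05 74 [0.5502 0.5549 0.5587] 0.2082
0.06 70 [0.5506 0.5549 0.5583] 0.2081
0.07 74 [0.5498 0.5546 0.5585] 0.208
0.08 75 [0.5491 0.5541 0.5582] 0.2082
0.09 98 [0.5476 0.5545 0.5607] 0.2083
[-0.03380787  0.4825871 ] 0.2207053263293105
245 [(236, [39.0, -8.0, -108.0]), (240, [39.0, -7.0, -108.0]), (244, [39.0, -6.0, -108.0]), (248, [36.0, -5.0, -102.0]), (252, [12.0, -5.0, -54.0]), (256, [11.0, -3.0, -52.0]), (260, [-575.0, -2.0, 1091.0]), (264, [10.0, 0.0, -51.0]), (268, [10.0, 2.0, -52.0]), (272, [36.0, 2.0, -102.0]), (276, [40.0, 3.0, -109.0]), (280, [39.0, 4.0, -108.0]), (284, [39.0, 5.0, -108.0]), (288, [40.0, 6.0, -109.0])]
250 [(236, [39.0, -8.0, -111.0]), (240, [39.0, -7.0, -110.0]), (244, [39.0, -6.0, -110.0]), (248, [35.0, -5.0, -103.0
[... 394 characters left out ...]
, -105.0]), (252, [32.0, -4.0, -103.0]), (256, [32.0, -3.0, -103.0]), (260, [33.0, -2.0, -104.0]), (264, [32.0, -0.0, -103.0]), (268, [32.0, 1.0, -103.0]), (272, [34.0, 2.0, -107.0]), (276, [37.0, 3.0, -111.0]), (280, [36.0, 4.0, -110.0]), (284, [36.0, 5.0, -111.0]), (288, [36.0, 6.0, -111.0])]
270 [(236, [34.0, -8.0, -112.0]), (240, [34.0, -7.0, -111.0]), (244, [34.0, -6.0, -111.0]), (248, [31.0, -5.0, -107.0]), (252, [30.0, -4.0, -106.0]), (256, [29.0, -3.0, -104.0]), (260, [30.0, -2.0, -105.0]), (264, [30.0, -0.0, -105.0]), (268, [29.0, 1.0, -104.0]), (272, [32.0, 2.0, -108.0]), (276, [33.0, 3.0, -110.0]), (280, [34.0, 4.0, -111.0]), (284, [33.0, 5.0, -111.0]), (288, [33.0, 6.0, -111.0])]
```

Run:
```python
from h import *
c=np.load('pics/w1.npz')
im=cv2.imread('pics/w1.png')[190:320,180:380]
cv2.imwrite('pics/w1c.png',cv2.resize(im,None,fx=4,fy=4,interpolation=cv2.INTER_CUBIC))
f=192/np.tan(np.radians(c['vfov'])/2);I=np.linalg.inv(c['T_tool_cam'])
for p in [(0,0,0),(.0095,0,0),(.0095,.021,0),(.0095,-.021,0),(.0095,.021,-.04),(.0095,0,-.0188),(.0095,0,-.05)]:
    q=I@np.r_[p,1];print(p,q[0]/q[2]*f+c['cx'],q[1]/q[2]*f+c['cy'],q[2])
for v in range(212,252,3):
    print(v,c['z_map'][v,240:284:3].round(3))
```

```text
(0, 0, 0) 262.35531088455133 222.818992081274 0.19327909551941974
(0.0095, 0, 0) 262.38095418089165 209.24948839142138 0.19063505282898752
(0.0095, 0.021, 0) 294.7194829352442 209.2357594265035 0.19065108494934915
(0.0095, -0.021, 0) 230.03698572610026 209.26321966570399 0.19061902070862588
(0.0095, 0.021, -0.04) 303.4563674688692 236.0681066037959 0.1522315641376441
(0.0095, 0, -0.0188) 262.6195215207292 220.37531235435148 0.17257787804748614
(0.0095, 0, -0.05) 263.14876866942643 245.05727683992126 0.14261065181435617
212 [1.358 1.36  1.358 1.361 1.359 0.53  0.517 0.51  0.503 0.494 0.492 0.487
 0.482 0.48  0.476]
215 [1.359 1.363 1.362 1.365 1.367 1.363 1.358 0.514 0.504 0.495 0.49  0.483
 0.478 0.474 0.47 ]
218 [1.361 1.371 1.367 1.367 1.372 1.366 1.366 1.367 1.37  0.5   0.49  0.483
 0.476 0.471 0.468]
221 [0.167 0.166 0.165 0.165 0.166 0.17  0.17  1.369 0.169 0.169 0.165 0.166
 0.165 0.165 0.165]
224 [0.091 0.092 0.091 0.161 0.161 0.165 0.165 1.371 0.166 0.166 0.16  0.094
 0.093 0.092 0.092]
227 [0.09  0.09  0.09  0.157 0.158 0.162 0.161 1.379 0.161 0.162 0.157 0.094
 0.09  0.09  0.089]
230 [0.087 0.089 0.088 0.153 0.154 0.157 0.156 1.381 0.158 0.156 0.154 0.094
 0.088 0.089 0.088]
233 [0.085 0.086 0.087 0.15  0.152 0.153 0.155 1.394 0.153 0.153 0.152 0.094
 0.086 0.086 0.086]
236 [0.083 0.084 0.084 0.151 0.153 0.15  0.151 1.393 0.151 0.15  0.151 0.095
 0.084 0.083 0.083]
239 [0.082 0.082 0.083 0.151 0.154 0.146 0.148 1.395 0.148 0.148 0.153 0.093
 0.082 0.082 0.081]
242 [0.08  0.081 0.081 0.088 0.154 0.143 0.144 1.402 0.144 0.144 0.152 0.088
 0.081 0.081 0.08 ]
245 [0.078 0.079 0.082 0.086 0.138 0.14  0.14  1.404 0.141 0.141 0.137 0.085
 0.078 0.078 0.078]
248 [0.078 0.076 0.082 0.085 0.137 0.138 0.137 1.409 0.138 0.138 0.134 0.084
 0.076 0.077 0.077]
251 [0.078 0.076 0.08  0.084 0.135 0.135 0.135 1.415 0.135 0.135 0.132 0.083
 0.078 0.077 0.076]
```

View pics/w1c.png

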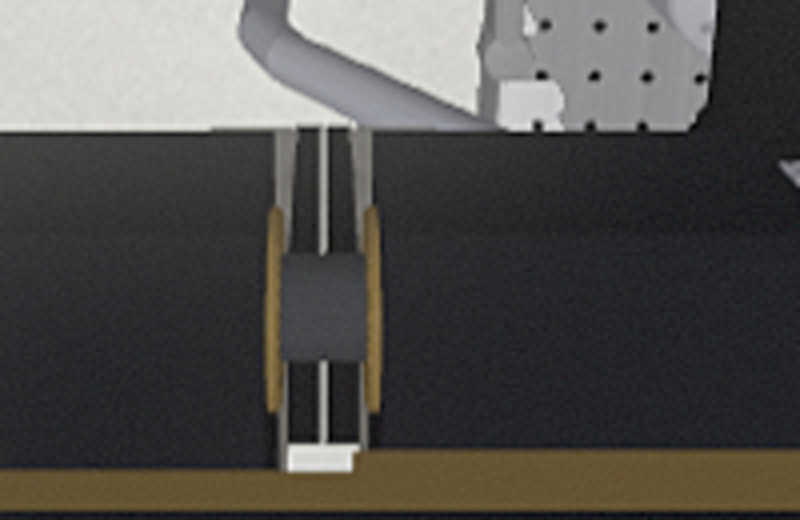

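step_arm(
  commands=[
    [[0, 0, 17.4], 0],
    [[0, 0, 17.4], 0],
    [[0, 0, 17.4], 0],
    [[0, 0, 17.4], 0],
    [[0, 0, 17.4], 0],
    [[0, 0, 17.4], 0],
    [[0, 0, 17.4], 0],
    [[0, 0, 17.4], 0],
    [[0, 0, 17.4], 0],
    [[0, 0, 0], 0],
    [[0, 0, 0], 0],
  ],
)

```text
time_s: 4.95
tcp_pos: [0.6063, 0.0606, 0.188]
eef_rot: [-180.0, -0.0, -88.9]
contact_force: [-0.1, -0.0, 0.1]
gripper_width: 0.0002
```

Run:
```python
from h import *
c=cap('scene','s2');s=r.get_state();print(s['tcp_pos'],s['eef_rot'],s['contact_force'],s['gripper_width'])
im=cv2.imread('pics/s2.png')[90:240,200:380]
cv2.imwrite('pics/s2c.png',cv2.resize(im,None,fx=4,fy=4,interpolation=cv2.INTER_CUBIC))
c=cap('wrist','w2')
```

```text
[0.60645134 0.06066463 0.18833126] [-1.79927919e+02  9.63213164e-03 -8.89279996e+01] [-0.01010008 -0.64636269 -0.03047685] 0.00045707770669554346
```

View pics/s2c.png

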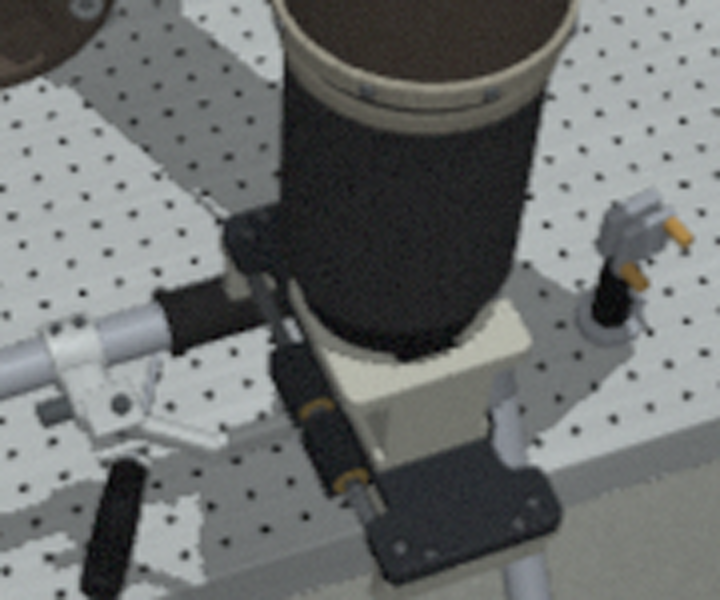

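View pics/w2.png

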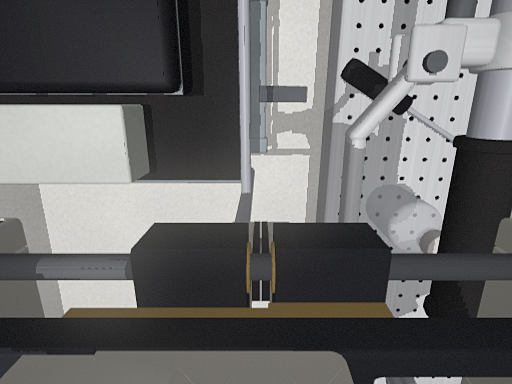

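step_arm(
  commands=[
    [[0, 6, 0], 0],
    [[0, 6, 0], 0],
    [[0, 6, 0], 0],
    [[0, 3, 0], 0],
    [[0, 2, 0], 0],
    [[0, 0, 0], 0],
  ],
)

```text
time_s: 5.8
tcp_pos: [0.5829, 0.0602, 0.1876]
eef_rot: [-180.0, 0.0, -88.9]
contact_force: [-0.2, 0.3, 0.0]
gripper_width: 0.0004
```

step_arm(
  commands=[
    [[0, 1.5, 0], 0],
    [[0, 1.5, 0], 0],
    [[0, 0, 0], 0],
  ],
)

```text
time_s: 6.18
tcp_pos: [0.5798, 0.0601, 0.1875]
eef_rot: [180.0, -0.0, -88.9]
contact_force: [0.3, 0.1, 0.2]
gripper_width: 0.0009
```

step_arm(
  commands=[
    [[0, 1.5, 0], 0],
    [[0, 0, 0], 0],
  ],
)

```text
time_s: 6.42
tcp_pos: [0.5783, 0.0601, 0.1876]
eef_rot: [180.0, 0.0, -88.9]
contact_force: [0.4, 0.9, 0.2]
gripper_width: 0.0004
```

step_arm(
  commands=[
    [[0, 1.5, 0], 0],
    [[0, 0, 0], 0],
  ],
)

```text
time_s: 6.68
tcp_pos: [0.5768, 0.06, 0.1876]
eef_rot: [180.0, -0.0, -88.9]
contact_force: [0.7, -0.4, 0.5]
gripper_width: 0.0007
```

step_arm(
  commands=[
    [[0, 1.5, 0], 0],
    [[0, 0, 0], 0],
  ],
)

```text
time_s: 6.92
tcp_pos: [0.5753, 0.06, 0.1876]
eef_rot: [-180.0, 0.0, -88.9]
contact_force: [0.1, 0.2, -0.2]
gripper_width: 0.0004
```

step_arm(
  commands=[
    [[0, 1.5, 0], 0],
    [[0, 0, 0], 0],
  ],
)

```text
time_s: 7.18
tcp_pos: [0.5738, 0.06, 0.1876]
eef_rot: [-180.0, 0.0, -88.9]
contact_force: [-0.2, -0.2, -0.1]
gripper_width: 0.0004
```

step_arm(
  commands=[
    [[0, 1.5, 0], 0],
    [[0, 0, 0], 0],
  ],
)

```text
time_s: 7.42
tcp_pos: [0.5723, 0.06, 0.1876]
eef_rot: [-180.0, 0.0, -88.9]
contact_force: [-0.5, 0.1, 0.1]
gripper_width: 0.0002
```

Run:
```python
from h import *
c=cap('wrist','w3');cap('top','t3')
im=cv2.imread('pics/w3.png')[100:300,180:440]
cv2.imwrite('pics/w3c.png',cv2.resize(im,None,fx=3,fy=3,interpolation=cv2.INTER_CUBIC))
```

```text
(no output)
```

View pics/w3c.png

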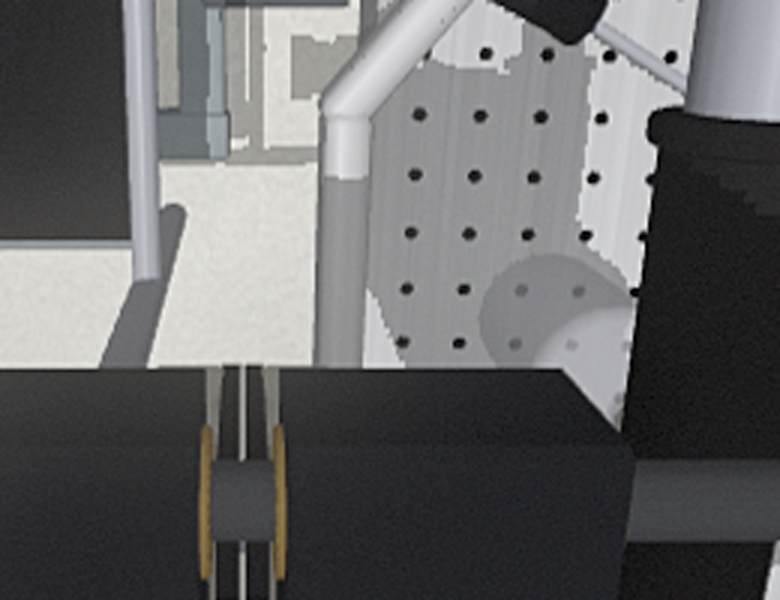

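step_arm(
  commands=[
    [[0, 1.5, 0], 0],
    [[0, 0, 0], 0],
  ],
)

```text
time_s: 7.78
tcp_pos: [0.5708, 0.0599, 0.1876]
eef_rot: [180.0, 0.0, -88.9]
contact_force: [-0.5, 0.3, 0.1]
gripper_width: 0.0005
```

step_arm(
  commands=[
    [[0, 1.5, 0], 0],
    [[0, 0, 0], 0],
  ],
)

```text
time_s: 8.02
tcp_pos: [0.5693, 0.0599, 0.1876]
eef_rot: [-180.0, 0.0, -88.9]
contact_force: [-0.1, 0.0, -0.1]
gripper_width: 0.0005
```

step_arm(
  commands=[
    [[0, 1.5, 0], 0],
    [[0, 0, 0], 0],
  ],
)

```text
time_s: 8.28
tcp_pos: [0.568, 0.0599, 0.1878]
eef_rot: [-180.0, 0.0, -88.9]
contact_force: [0.3, 0.6, 0.2]
gripper_width: 0.0002
```

step_arm(
  commands=[
    [[0, 1, 0], 0],
    [[0, 0, 0], 0],
  ],
)

```text
time_s: 8.52
tcp_pos: [0.5671, 0.0599, 0.1878]
eef_rot: [-180.0, 0.0, -88.9]
contact_force: [0.6, -0.3, 0.8]
gripper_width: 0.0007
```

step_arm(
  commands=[
    [[0, 1, 0], 0],
    [[0, 0, 0], 0],
  ],
)

```text
time_s: 8.78
tcp_pos: [0.5661, 0.0599, 0.1878]
eef_rot: [-180.0, 0.0, -88.9]
contact_force: [1.5, -0.7, 2.0]
gripper_width: 0.0008
```

Run:
```python
from h import *
print(r.get_state()['contact_force'])
c=cap('wrist','w4');cap('top','t4')
im=cv2.imread('pics/w4.png')[100:300,180:440]
cv2.imwrite('pics/w4c.png',cv2.resize(im,None,fx=3,fy=3,interpolation=cv2.INTER_CUBIC))
im=cv2.imread('pics/t4.png')[125:225,190:390]
cv2.imwrite('pics/t4c.png',cv2.resize(im,None,fx=4,fy=4,interpolation=cv2.INTER_CUBIC))
```

```text
[ 1.54351268 -0.70923266  1.95236406]
```

View pics/w4c.png

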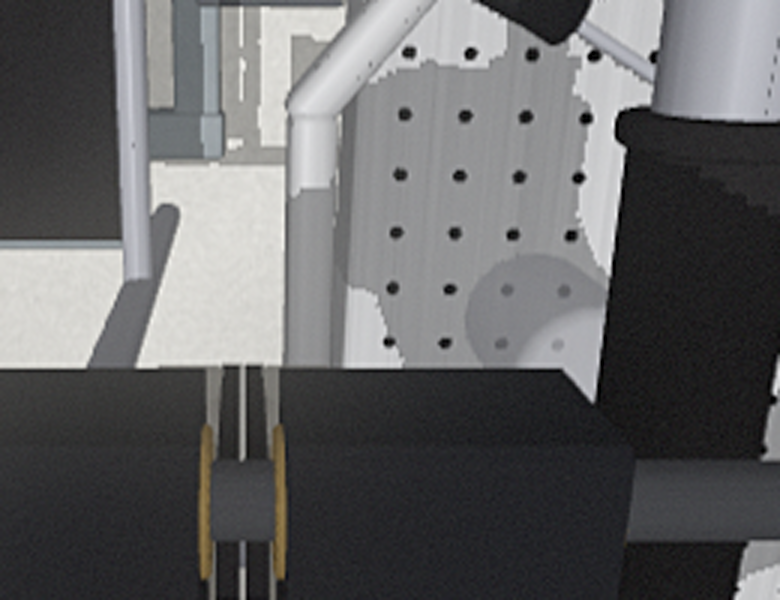

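View pics/t4c.png

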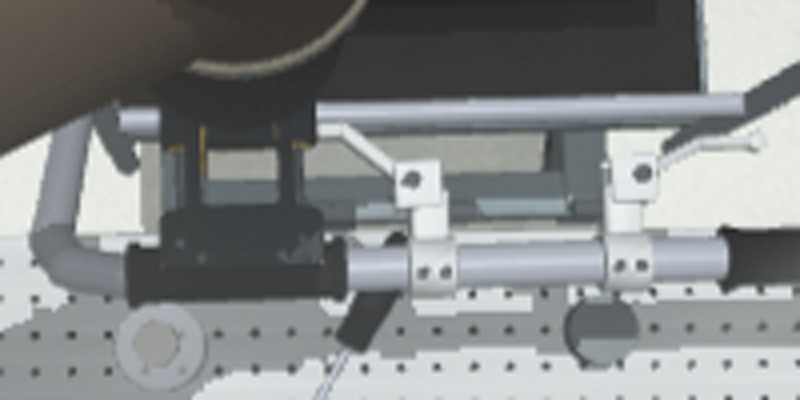

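step_arm(
  commands=[
    [[0, 1, 0], 0],
    [[0, 0, 0], 0],
  ],
)

```text
time_s: 9.12
tcp_pos: [0.565, 0.0598, 0.1877]
eef_rot: [-180.0, 0.0, -88.9]
contact_force: [2.0, -0.3, 3.0]
gripper_width: 0.0004
```

Run:
```python
from h import *
s=r.get_state();print(s['contact_force'],s['moment'])
c=cap('scene','s5')
im=cv2.imread('pics/s5.png')[100:240,180:380]
cv2.imwrite('pics/s5c.png',cv2.resize(im,None,fx=4,fy=4,interpolation=cv2.INTER_CUBIC))
```

```text
[ 1.99769352 -0.33180536  3.03207133] [ 0.13626912 -0.67332305 -0.03873622]
```

View pics/s5c.png

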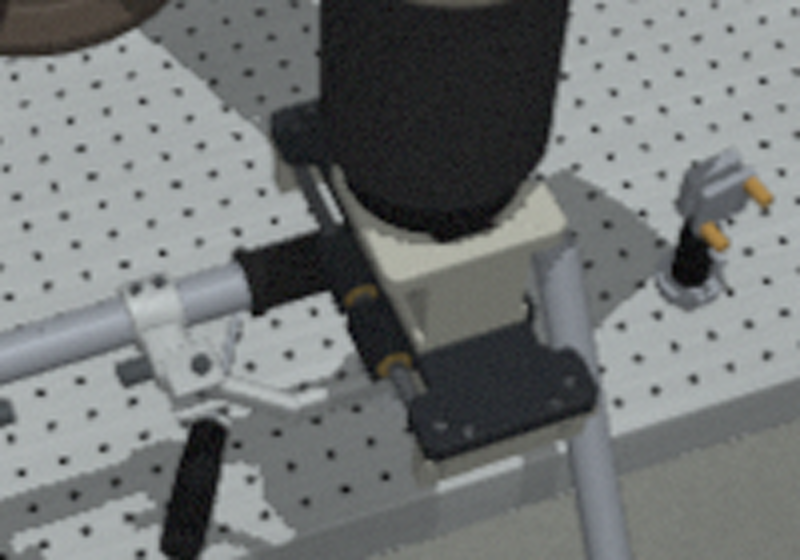

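step_arm(
  commands=[
    [[0, -2.5, 0], 0],
    [[0, -2.5, 0], 0],
    [[0, 0, -4], 0],
    [[0, 2, 0], 0],
    [[0, 1.5, 0], 0],
    [[0, 0, 0], 0],
  ],
)

```text
time_s: 9.93
tcp_pos: [0.5661, 0.0598, 0.1914]
eef_rot: [180.0, -0.0, -88.9]
contact_force: [-0.4, 0.6, 0.9]
gripper_width: 0.0005
```

step_arm(
  commands=[
    [[0, 1.5, 0], 0],
    [[0, 0, 0], 0],
  ],
)

```text
time_s: 10.18
tcp_pos: [0.5648, 0.0598, 0.1916]
eef_rot: [180.0, 0.0, -88.9]
contact_force: [-0.7, -0.5, 0.5]
gripper_width: 0.0003
```

step_arm(
  commands=[
    [[0, 1, 0], 0],
    [[0, 0, 0], 0],
  ],
)

```text
time_s: 10.42
tcp_pos: [0.5639, 0.0598, 0.1916]
eef_rot: [180.0, -0.0, -88.9]
contact_force: [0.4, -0.2, 0.3]
gripper_width: 0.0004
```

step_arm(
  commands=[
    [[0, 1, 0], 0],
    [[0, 0, 0], 0],
  ],
)

```text
time_s: 10.68
tcp_pos: [0.5628, 0.0597, 0.1916]
eef_rot: [180.0, -0.0, -88.9]
contact_force: [0.6, 0.5, 0.9]
gripper_width: 0.0005
```

step_arm(
  commands=[
    [[0, 1, 0], 0],
    [[0, 0, 0], 0],
  ],
)

```text
time_s: 10.92
tcp_pos: [0.5618, 0.0598, 0.1916]
eef_rot: [-180.0, 0.0, -88.9]
contact_force: [-0.1, -0.3, -0.2]
gripper_width: 0.0004
```

Run:
```python
from h import *
s=r.get_state();print(s['contact_force'],s['moment'],s['joints'])
cap('wrist','w6');cap('top','t6')
for f in ['s0','t0','s1','s2','s5','t6']:
    c=dict(np.load(f'pics/{f}.npz'));I=np.linalg.inv(c['extrinsics']);fl=192/np.tan(np.radians(c['vfov'])/2)
    q=I@np.r_[c['pos'],1];print(f,c['pos'],(q[:2]/q[2]*fl+[c['cx'],c['cy']]).round(1),q[2], c['z_map'][0,0], c['extrinsics'][:3,3].round(2))
im=cv2.imread('pics/w6.png')[150:320,200:360]
cv2.imwrite('pics/w6c.png',cv2.resize(im,None,fx=4.5,fy=4.5,interpolation=cv2.INTER_CUBIC)[:600,:800])
im=cv2.imread('pics/t6.png')[100:225,190:350]
cv2.imwrite('pics/t6c.png',cv2.resize(im,None,fx=4.5,fy=4.5,interpolation=cv2.INTER_CUBIC))
```

```text
[-0.11835501 -0.25864988 -0.20786613] [ 0.07370516 -0.0783211   0.03247472] [ 2.59166976e+01  1.08324108e+01 -1.46804899e+01 -1.21007100e-03
 -6.44865445e+01 -2.48505535e+01]
s0 [0.29872893 0.60469995 0.2052181 ] [453.4  43.6] 1.1775956088206228 1.510101 [ 1.02 -0.15  0.99]
t0 [0.29874881 0.60469608 0.20521983] [ -7.1 278.6] 0.7889215457065145 1.8306419 [0.41 0.06 1.02]
s1 [0.60562658 0.06095699 0.34406915] [297.8 169.1] 0.7959519920950588 1.512107 [ 1.02 -0.15  0.99]
s2 [0.60634302 0.06060116 0.18803677] [292.5 217. ] 0.9250114139831705 1.5123402 [ 1.02 -0.15  0.99]
s5 [0.56503675 0.05982958 0.1877239 ] [284.2 199.9] 0.9467079819179293 1.5131121 [ 1.02 -0.15  0.99]
t6 [0.56188111 0.05975214 0.1915788 ] [248.5 155.1] 0.8352318566169309 1.8200629 [0.41 0.06 1.02]
```

View pics/w6c.png

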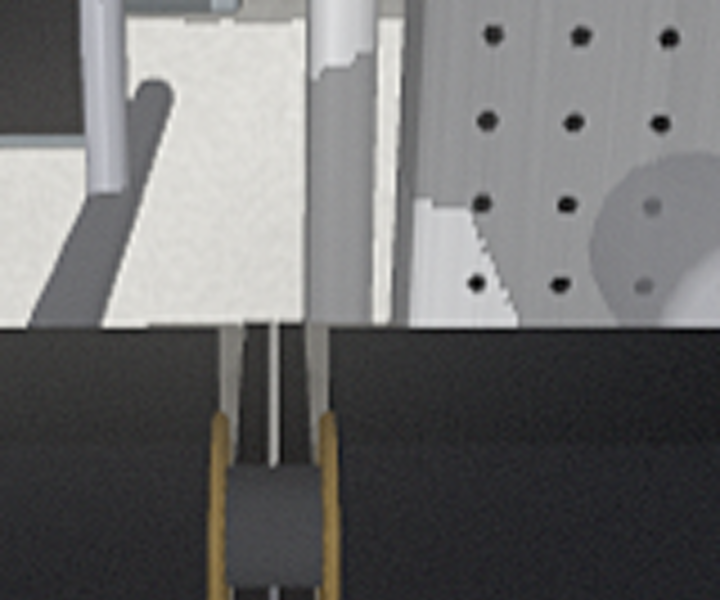

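View pics/t6c.png

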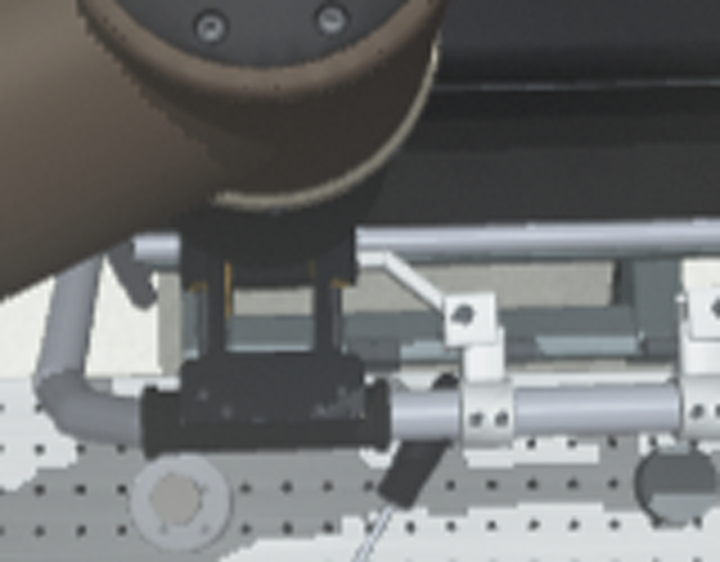

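Run:
```python
from h import *
from scipy.spatial.transform import Rotation as R
for f in ['w4','w6']:
    c=dict(np.load(f'pics/{f}.npz'))
    T=np.eye(4);T[:3,:3]=R.from_euler('xyz',c['rot'],degrees=True).as_matrix();T[:3,3]=c['pos']
    c['extrinsics']=T@c['T_tool_cam'];Q=pts(c).reshape(-1,3)
    x,y,z=Q.T;m=(z>.203)&(z<.213)&(x>.53)&(x<.58)&(y>-.01)&(y<.12);B=Q[m]
    for a in np.arange(0,.1,.01):
        k=(B[:,1]>a)&(B[:,1]<a+.01)
        if k.sum()>5: print(f,round(a,3),k.sum(),np.percentile(B[k,0],[3,50,97]).round(4),np.median(B[k,2]).round(4))
c=dict(np.load('pics/t6.npz'));P=pts(c)
for v in range(150,212,3):
    print(v,[tuple((P[v,u]*1000).round().astype(int)) for u in (236,244,250,258,268)])
```

```text
w4 0.0 312 [0.551  0.5557 0.5598] 0.208
w4 0.01 285 [0.5512 0.5556 0.5595] 0.2082
w4 0.02 276 [0.5508 0.5553 0.5593] 0.2082
w4 0.03 266 [0.551  0.5554 0.5594] 0.2082
w4 0.04 289 [0.5505 0.5558 0.5703] 0.2083
w6 0.0 301 [0.5513 0.5556 0.5599] 0.2078
w6 0.01 279 [0.5511 0.5556 0.5596] 0.208
w6 0.02 271 [0.5507 0.555  0.5594] 0.2081
w6 0.03 247 [0.5509 0.5552 0.5591] 0.2082
w6 0.04 238 [0.5505 0.5548 0.5589] 0.2081
w6 0.05 27 [0.5502 0.5546 0.5587] 0.2081
150 [(np.int64(520), np.int64(78), np.int64(465)), (np.int64(517), np.int64(66), np.int64(484)), (np.int64(517), np.int64(57), np.int64(484)), (np.int64(518), np.int64(45), np.int64(476)), (np.int64(528), np.int64(28), np.int64(422))]
153 [(np.int64(521), np.int64(79), np.int64(438)), (np.int64(517), np.int64(66), np.int64(459)), (np.int64(516), np.int64(57), np.int64(462)), (np.int64(518), np.int64(45), np.int64(450)), (np.int64(546), np.int64(21), np.int64(300))]
156 [(np.int64(521), np.int64(80), np.int64(409)), (np.int64(517), np.int64(66), np.int64(435)), (np.int64(516), np.int64(57), np.int64(437)), (np.int64(519), np.int64(44), 
[... 3584 characters left out ...]
4(8), np.int64(0))]
204 [(np.int64(457), np.int64(93), np.int64(82)), (np.int64(461), np.int64(74), np.int64(2)), (np.int64(461), np.int64(57), np.int64(-1)), (np.int64(461), np.int64(35), np.int64(1)), (np.int64(461), np.int64(8), np.int64(-3))]
207 [(np.int64(450), np.int64(92), np.int64(89)), (np.int64(453), np.int64(74), np.int64(0)), (np.int64(453), np.int64(57), np.int64(2)), (np.int64(453), np.int64(35), np.int64(-4)), (np.int64(452), np.int64(8), np.int64(-2))]
210 [(np.int64(442), np.int64(92), np.int64(93)), (np.int64(445), np.int64(74), np.int64(-2)), (np.int64(445), np.int64(57), np.int64(0)), (np.int64(444), np.int64(35), np.int64(0)), (np.int64(444), np.int64(8), np.int64(-1))]
```

step_arm(
  commands=[
    [[0, 1, 0], 0],
    [[0, 0, 0], 0],
  ],
)

```text
time_s: 11.28
tcp_pos: [0.5608, 0.0597, 0.1916]
eef_rot: [180.0, 0.0, -88.9]
contact_force: [0.3, -0.2, -1.0]
gripper_width: 0.0002
```

step_arm(
  commands=[
    [[0, 1, 0], 0],
    [[0, 0, 0], 0],
  ],
)

```text
time_s: 11.52
tcp_pos: [0.5598, 0.0597, 0.1916]
eef_rot: [180.0, -0.0, -88.9]
contact_force: [-0.9, 0.3, -0.5]
gripper_width: 0.0007
```

step_arm(
  commands=[
    [[0, -5, 0], 0],
    [[0, -5, 0], 0],
    [[0, -4, 0], 0],
    [[0, -2, 0], 0],
    [[0, 0, 7], 0],
    [[0, 0, 7], 0],
    [[0, 0, 7], 0],
    [[0, 0, 0], 0],
  ],
)

```text
time_s: 12.52
tcp_pos: [0.5754, 0.0599, 0.1697]
eef_rot: [179.9, -0.0, -88.9]
contact_force: [-0.4, -0.4, -0.2]
gripper_width: 0.0009
```

Run:
```python
from h import *
s=r.get_state();print(s['tcp_pos'],s['contact_force'],s['moment'])
cap('scene','s7')
im=cv2.imread('pics/s7.png')[100:240,200:380]
cv2.imwrite('pics/s7c.png',cv2.resize(im,None,fx=4.2,fy=4.2,interpolation=cv2.INTER_CUBIC))
```

```text
[0.57537382 0.05985923 0.16968294] [-0.38519871 -0.43804411 -0.22229542] [ 0.11700666 -0.08847615 -0.03308938]
```

View pics/s7c.png

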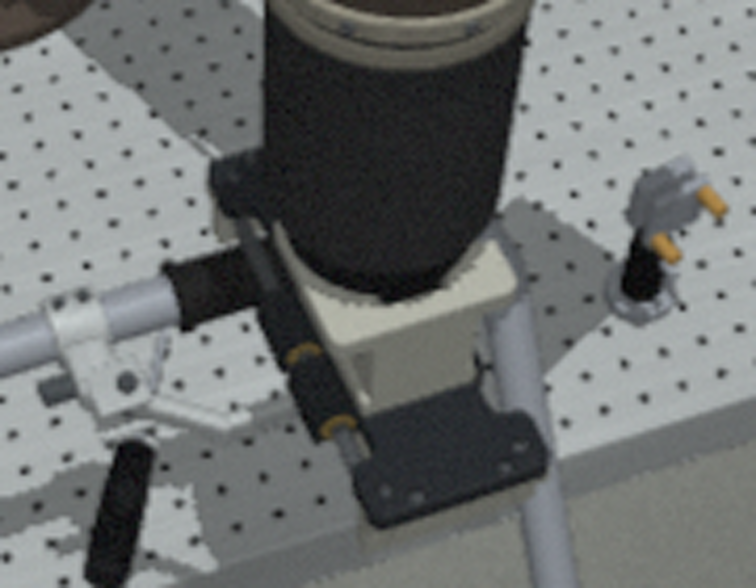

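step_arm(
  commands=[
    [[0, 3, 0], 0],
    [[0, 3, 0], 0],
    [[0, 0, 0], 0],
  ],
)

```text
time_s: 12.95
tcp_pos: [0.5711, 0.0607, 0.1712]
eef_rot: [-179.8, 0.1, -88.9]
contact_force: [5.2, 1.2, -4.0]
gripper_width: 0.0004
```

step_arm(
  commands=[
    [[0, 1.5, 0], 0],
    [[0, 0, 0], 0],
  ],
)

```text
time_s: 13.2
tcp_pos: [0.57, 0.0611, 0.1712]
eef_rot: [-179.8, 0.1, -88.9]
contact_force: [4.1, 3.4, -4.6]
gripper_width: 0.0005
```

step_arm(
  commands=[
    [[0, 1.5, 0], 0],
    [[0, 0, 0], 0],
  ],
)

```text
time_s: 13.45
tcp_pos: [0.5688, 0.0613, 0.1713]
eef_rot: [-179.7, 0.1, -88.9]
contact_force: [6.6, 3.6, -3.7]
gripper_width: 0.0005
```

step_arm(
  commands=[
    [[0, 1.5, 0], 0],
    [[0, 0, 0], 0],
  ],
)

```text
time_s: 13.7
tcp_pos: [0.5675, 0.0615, 0.1714]
eef_rot: [-179.7, 0.2, -88.9]
contact_force: [7.2, 4.7, -3.6]
gripper_width: 0.0006
```

Run:
```python
from h import *
from scipy.spatial.transform import Rotation as R
s=r.get_state();print(s['tcp_pos'],s['contact_force'],s['moment'])
cap('wrist','w8');cap('top','t8')
im=cv2.imread('pics/w8.png')[60:320,180:480]
cv2.imwrite('pics/w8c.png',cv2.resize(im,None,fx=2.6,fy=2.3,interpolation=cv2.INTER_CUBIC))
im=cv2.imread('pics/t8.png')[125:225,190:350]
cv2.imwrite('pics/t8c.png',cv2.resize(im,None,fx=4.5,fy=4.5,interpolation=cv2.INTER_CUBIC))
for f in ['w6','w8']:
    c=dict(np.load(f'pics/{f}.npz'))
    T=np.eye(4);T[:3,:3]=R.from_euler('xyz',c['rot'],degrees=True).as_matrix();T[:3,3]=c['pos']
    c['extrinsics']=T@c['T_tool_cam'];Q=pts(c).reshape(-1,3)
    x,y,z=Q.T;m=(z>.20)&(z<.216)&(x>.53)&(x<.575)&(y>-.01)&(y<.12);B=Q[m]
    for a in np.arange(0,.1,.01):
        k=(B[:,1]>a)&(B[:,1]<a+.01)
        if k.sum()>5: print(f,round(a,3),k.sum(),np.percentile(B[k,0],[3,50,97]).round(4),np.median(B[k,2]).round(4))
```

```text
[0.56753786 0.06150511 0.17142276] [ 7.1773081   4.67426788 -3.61415005] [ 1.74626498 -2.57799867 -0.02618112]
w6 0.0 302 [0.5513 0.5556 0.5599] 0.2078
w6 0.01 279 [0.5511 0.5556 0.5596] 0.208
w6 0.02 271 [0.5507 0.555  0.5594] 0.2081
w6 0.03 247 [0.5509 0.5552 0.5591] 0.2082
w6 0.04 261 [0.5505 0.5554 0.5648] 0.2082
w6 0.05 27 [0.5502 0.5546 0.5587] 0.2081
w8 0.0 417 [0.5482 0.553  0.5572] 0.2078
w8 0.01 372 [0.5478 0.5522 0.5564] 0.2082
w8 0.02 346 [0.5468 0.5513 0.5554] 0.2081
w8 0.03 331 [0.5456 0.5505 0.5544] 0.2082
w8 0.04 250 [0.5452 0.5525 0.5746] 0.2077
w8 0.05 241 [0.5633 0.5696 0.5742] 0.2107
```

View pics/w8c.png

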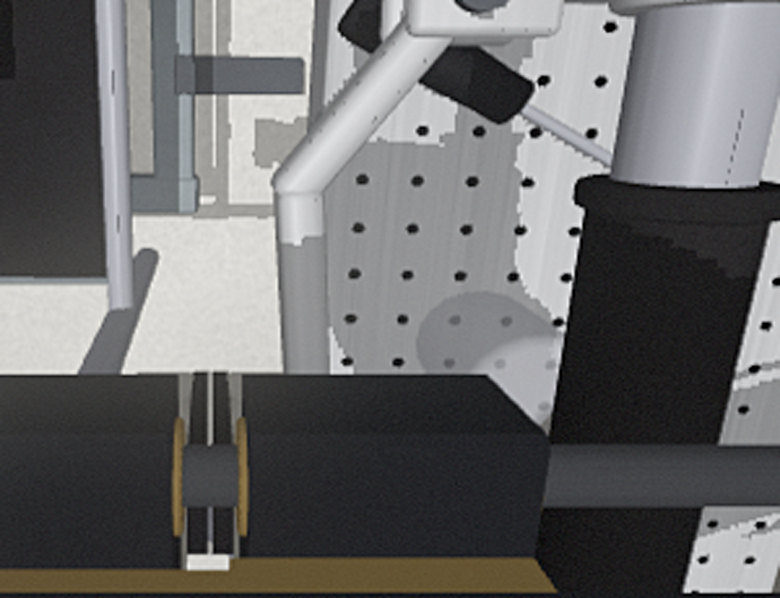

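View pics/t8c.png

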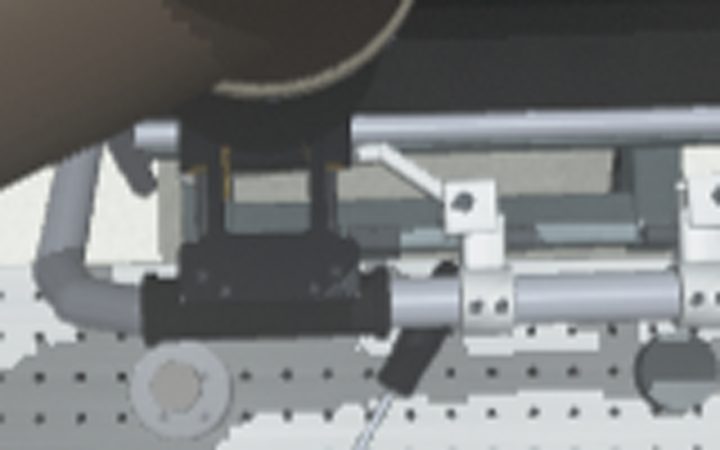

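step_arm(
  commands=[
    [[-0.8, 1.9, 0], -1.4],
    [[-0.8, 1.9, 0], -1.4],
    [[-0.8, 1.9, 0], -1.4],
    [[-0.8, 1.9, 0], -1.4],
    [[-0.8, 1.9, 0], -1.4],
    [[0, 0, 0], 0],
  ],
)

```text
time_s: 14.55
tcp_pos: [0.5582, 0.0654, 0.1715]
eef_rot: [-179.6, 0.2, -81.9]
contact_force: [8.2, 5.7, -4.7]
gripper_width: 0.0005
```

```bash
cat >> h.py <<'E'
from scipy.spatial.transform import Rotation as R
def lever(f):
    s=r.get_state();print(s['tcp_pos'].round(4),s['eef_rot'].round(2),s['contact_force'].round(2),s['moment'].round(2),s['gripper_width'])
    cap('wrist',f)
    c=dict(np.load(f'pics/{f}.npz'))
    T=np.eye(4);T[:3,:3]=R.from_euler('xyz',c['rot'],degrees=True).as_matrix();T[:3,3]=c['pos']
    c['extrinsics']=T@c['T_tool_cam'];Q=pts(c).reshape(-1,3)
    x,y,z=Q.T;m=(z>.203)&(z<.213)&(x>.52)&(x<.575)&(y>0.006)&(y<.04);B=Q[m]
    p=np.polyfit(B[:,1],B[:,0],1);k=abs(B[:,0]-np.polyval(p,B[:,1]))<.006;p=np.polyfit(B[k,1],B[k,0],1)
    print('blade slope',p[0],'angle',-np.arctan(p[0])-.02,'x at y=.02',np.polyval(p,.02), k.sum())
    im=cv2.imread(f'pics/{f}.png');cv2.imwrite(f'pics/{f}c.png',cv2.resize(im[60:320,180:480],None,fx=2.6,fy=2.3,interpolation=cv2.INTER_CUBIC))
E
python3 -c "
from h import *
lever('w9')"
```

```text
[0.5582 0.0654 0.1715] [-1.7963e+02  1.5000e-01 -8.1870e+01] [ 8.17  5.67 -4.74] [ 2.37 -3.06 -0.06] 0.0005194293120595326
blade slope -0.18009180420602325 angle 0.15818185990532796 x at y=.02 0.5468224008707183 1230
```

step_arm(
  commands=[
    [[-1.1, 1.9, 0.4], -1.5],
    [[-1.1, 1.9, 0.4], -1.5],
    [[-1.1, 1.9, 0.4], -1.5],
    [[-1.1, 1.9, 0.4], -1.5],
    [[-1.1, 1.9, 0.4], -1.5],
    [[0, 0, 0], 0],
  ],
)

```text
time_s: 15.35
tcp_pos: [0.549, 0.0687, 0.1713]
eef_rot: [-179.5, 0.0, -74.3]
contact_force: [7.7, 4.2, 3.4]
gripper_width: 0.0006
```

```bash
python3 -c "
from h import *
lever('w10')"
```

```text
[0.549  0.0687 0.1713] [-1.7947e+02  4.0000e-02 -7.4340e+01] [7.67 4.16 3.44] [ 1.63 -2.71 -0.06] 0.0005730104774840301
blade slope -0.2773521592971914 angle 0.25055167693466396 x at y=.02 0.5424858953487853 1265
```

step_arm(
  commands=[
    [[-0.2, 1.5, 0], 0],
    [[-0.2, 1.5, 0], 0],
    [[-0.2, 1.5, 0], 0],
    [[0, 0, 0], 0],
  ],
)

```text
time_s: 15.9
tcp_pos: [0.548, 0.0688, 0.1716]
eef_rot: [-179.1, 0.0, -74.3]
contact_force: [20.7, 3.0, -5.5]
gripper_width: 0.0005
```

step_arm(
  commands=[
    [[0, 1.3, 0.5], 0],
    [[0, 0, 0], 0],
    [[0, 0, 0], 0],
  ],
)

```text
time_s: 16.27
tcp_pos: [0.548, 0.0689, 0.1716]
eef_rot: [-179.0, 0.0, -74.3]
contact_force: [24.2, 3.1, -5.9]
gripper_width: 0.0005
```

```bash
python3 -c "
from h import *
lever('w11')"
```

```text
[0.548  0.0689 0.1716] [-1.7899e+02  2.0000e-02 -7.4310e+01] [24.2   3.05 -5.9 ] [ 1.39 -8.63  0.08] 0.00047003754029081136
blade slope -0.28676568200033326 angle 0.2592714344334918 x at y=.02 0.5418193930285895 1258
```

View pics/w11c.png

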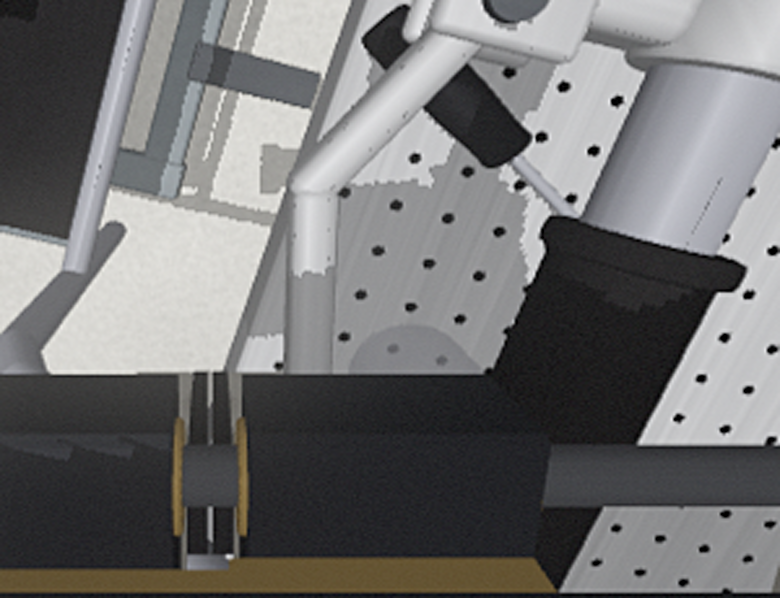

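Brake bitten: the blade has stopped at about 0.26 rad with 24 N on it, well short of the black grip at the right. I'll hold it there.

step_arm(
  commands=[
    [[0, 0, 0], 0],
    [[0, 0, 0], 0],
    [[0, 0, 0], 0],
    [[0, 0, 0], 0],
    [[0, 0, 0], 0],
    [[0, 0, 0], 0],
    [[0, 0, 0], 0],
    [[0, 0, 0], 0],
    [[0, 0, 0], 0],
    [[0, 0, 0], 0],
    [[0, 0, 0], 0],
    [[0, 0, 0], 0],
  ],
)

```text
time_s: 17.82
tcp_pos: [0.548, 0.0688, 0.1716]
eef_rot: [-179.0, 0.0, -74.3]
contact_force: [23.5, 4.3, -4.9]
gripper_width: 0.0006
```

step_arm(
  commands=[
    [[0.3, -2, 0], 0],
    [[0.3, -2, -0.5], 0],
    [[0, -1.8, 0], 0],
    [[1.1, -1.9, -0.4], 1.5],
    [[1.1, -1.9, -0.4], 1.5],
    [[1.1, -1.9, -0.4], 1.5],
    [[1.1, -1.9, -0.4], 1.5],
    [[1.1, -1.9, -0.4], 1.5],
    [[0.8, -1.9, 0], 1.4],
    [[0.8, -1.9, 0], 1.4],
    [[0.8, -1.9, 0], 1.4],
    [[0.8, -1.9, 0], 1.4],
    [[0.8, -1.9, 0], 1.4],
    [[0, -3, 0], 0],
    [[0, -3, 0], 0],
    [[0, -4, 0], 0],
    [[0, -6, 0], 0],
    [[0, -8, 0], 0],
    [[0, -8, 0], 0],
    [[0, 0, 0], 0],
  ],
)

```text
time_s: 20.32
tcp_pos: [0.598, 0.0609, 0.1702]
eef_rot: [180.0, -0.0, -89.0]
contact_force: [-0.7, -0.1, -0.2]
gripper_width: 0.0003
```

```bash
python3 -c "
from h import *
lever('w12')"
```

```text
[0.598  0.0609 0.1702] [ 1.7997e+02 -1.0000e-02 -8.8950e+01] [-0.68 -0.07 -0.19] [ 0.03 -0.    0.01] 0.0003402675542933665
blade slope -0.015814019819629724 angle -0.004187298256279656 x at y=.02 0.5562130568699226 1259
```

View pics/w12c.png

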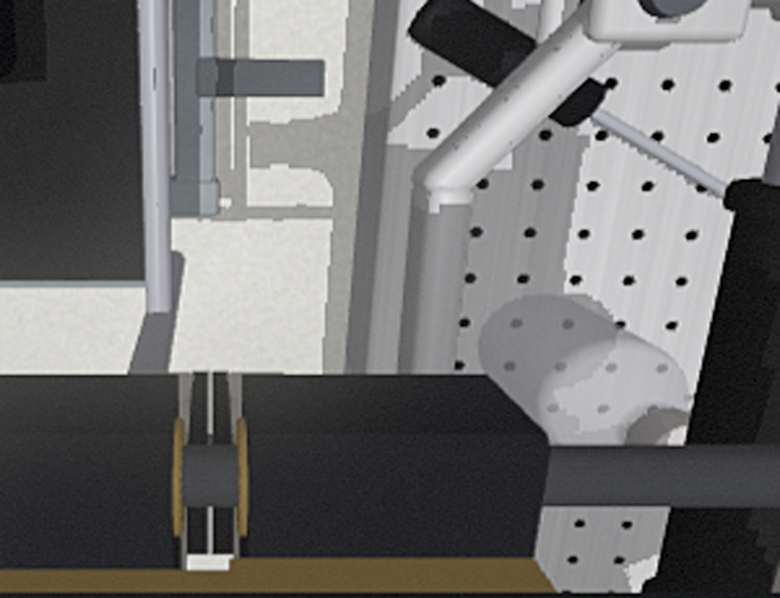

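Lever is back at rest. I'll lift straight up out of the way and check again.

step_arm(
  commands=[
    [[0, -4, 0], 0],
    [[0, 0, -15], 0],
    [[0, 0, -25], 0],
    [[0, 0, -30], 0],
    [[0, 0, -30], 0],
    [[0, 0, -30], 0],
    [[0, 0, -20], 0],
    [[0, 0, 0], 0],
    [[0, 0, 0], 0],
  ],
)

```text
time_s: 21.5
tcp_pos: [0.6012, 0.061, 0.3205]
eef_rot: [180.0, 0.0, -88.9]
contact_force: [-0.4, 1.3, 0.1]
gripper_width: -0.0
```

Run:
```python
from h import *
lever('w13')
cap('scene','s13')
```

```text
[0.6012 0.061  0.3205] [ 1.7998e+02  2.0000e-02 -8.8940e+01] [-0.38  1.35  0.07] [ 0.03 -0.01 -0.01] -4.764637776550186e-05
blade slope -0.029582681598222235 angle 0.009574056512786353 x at y=.02 0.5555820400094643 321
```

View pics/s13.png

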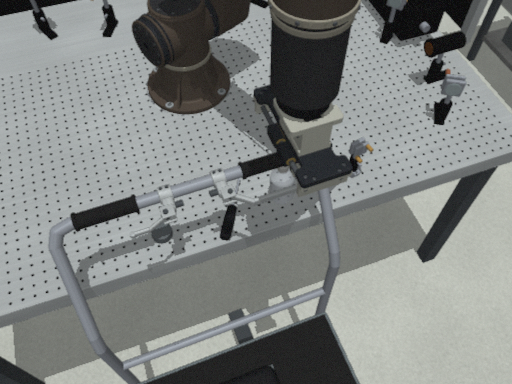

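The scene matches the start picture: lowering lever at (150,228), mirror mount at (356,155), bottle at (283,178) and driver at (230,222) are all in place. The arm is clear, so I'm handing in.

```bash
python3 -c "
from plant import close_job
print(close_job())"
```

```text
the job is handed in; nothing more can be done
None
```

The brake works. With the shut fingers' back on the lever's outer side, I pressed it in until it stopped at about 0.26 rad, clearly short of the grip. I held it there at about 24 N for about 1.5–2 s, then followed it back out and lifted clear. The job was handed in at about 21.6 s.

**Last checks:**
- **Lever:** back at 0 within measurement (-0.004 and +0.010 rad in the two last wrist views).
- **Arm:** the fingers are clear above the lever, with no contact force beyond about 1.4 N of sensor noise.
- **Rest of the scene:** the lowering lever and the things on the table look unmoved in the last picture, judged by eye. The push bar did not visibly shift.

**What did not go as planned:** the finger shape did not match my reading of the spec, so the first two approaches were too high.
- **First approach:** it touched the lever with about 3–4 N without moving it.
- **Second approach:** it was 4 mm higher and made no contact, though the fingertips probably passed over the top of the blade. I backed out and went about 20 mm lower.
- **During the press:** there was also up to about 6 N of sideways and vertical force, probably friction.

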